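# Clamp the glued house ornament

### The job

The little wooden house has just been glued and waits in the ratchet clamp on the shop table: stand the clamp's selector lever straight up so that the ratchet bites, then pump the trigger towards the fixed handle until the pad meets the house, pushes it against the stop and its sprung stem has gone about half way in, never so far that it bottoms and crushes the house. Finish holding: stay there with the trigger still squeezed and the house gripped. Work only by the lever and the trigger (do not push the rod, the pad or the house yourself) and leave the other things on the table where they are.

Things in the scene. Friction and masses are not known exactly. Their poses are not given: they have to be found in the camera images.
- clamp: ratchet clamp screwed to the table, like a caulking gun on a board 355 x 90 x 12 mm. Origin on the table; its x axis is the way the push rod advances (to the house), z up. Clamp positions below are in this frame, mm. Grey housing: x -113 to 53, y -23 to 23, top at z 90. Push rod along x at z 45, toothed on top.
- handle (a point): point on the fixed handle, a black upright bar behind the trigger: clamp x -29 to -13, y -13 to 13, z 88 to 186; this point at (-21, 0, 161)
- lever (a joint): selector lever behind the handle, rad, -0.6 to 1: 0 straight up (ratchet engaged), positive leans to the clamp's +y. Starts at 0.45 to 0.95, where the pawls are lifted and the trigger swings idly. Hinge line along clamp x at (-85, 0, 94). Stem 8 mm dia, ball knob 22 mm dia centred 66 mm from the hinge. About 1.5 N at the knob moves it; it stays where it is left.
- lever_knob (a point): centre of the lever's black ball knob
- trigger (a joint): trigger, rad: 0 released (leans 0.22 forward, to clamp +x), 0.40 fully squeezed (leans back to the handle). Round black bar 14 mm dia, hinge line along clamp y at (14, 0, 85), top end 99 mm from it. A spring returns it; 1.4 to 8 N at the grip squeezes it. Lever upright: each full squeeze (past 0.34) and release (under 0.03) gains one tooth, 6 mm.
- trigger_grip (a point): point on the trigger bar's centre line, 78 mm from its hinge: push here towards clamp -x, or squeeze between here and the back of the handle (66 mm over both when released). A squeeze drives the rod 27 mm per rad after some free play; on release a loaded rod slips back 1 to 3 mm on to its tooth and stays.
- rod (a joint): travel of the push rod, m, 0 to 0.060 towards the house; starts at 0.008 to 0.024. Stays where it is by friction, 4 N
- pad (a joint): how far the pad's sprung stem is pushed in, m: 0 free, 0.022 bottomed; 0.8 N per mm. This is the grip on the house: about 0.011 is half way
- pad_face (a point): centre of the pad's front face (round rubber pad 34 mm dia on a bare steel stem, at the front of the rod)
- house: wooden house ornament 60 x 50 mm, walls 60 high, roof ridge at 80, origin at the centre of its underside; loose, stands on the clamp's board between pad and stop, its 60 mm along the rod, about 3 to 5 mm short of the stop. The pad meets it after 10 to 28 mm of rod travel
- stop: fixed upright steel plate of the clamp, 64 wide x 76 high, 18 thick, origin at the foot of its face towards the house, at clamp (209, 0, 12)
- spool: bystander: wooden ribbon spool, 52 dia x 30 high mm; loose, leave alone
- glue: bystander: glue bottle, 44 dia x 100 high mm; loose, leave alone
- brush: bystander: brush lying flat, 150 long mm; loose, leave alone
- candle1: bystander: candle pot, 72 dia x 75 high mm; loose, leave alone
- candle2: bystander: candle pot, 76 dia x 85 high mm; loose, leave alone
- box1: bystander: striped gift box, 85 x 85 x 90 mm; loose, leave alone
- box2: bystander: striped gift box, 80 x 80 x 85 mm; loose, leave alone
Things that resemble listed ones, but are neither listed nor needed, are in the scene too. Leave any green or turquoise look-alike of the house alone.

How it is judged:
By the outcome, as a careful person would: the job done as asked, in the order asked, and still so for the second after the job is handed in, while the arm keeps its last pose, push and grip.
It also fails if it takes over 54 s, if anything falls off the work surface, if the arm or the gripper's body presses on something with over 40 N, if the wrist force passes 120 N, or if a joint passes its speed limit or range.

### The arm

A 6-joint arm with a two-finger parallel gripper is mounted at the origin on the work surface. World frame = base frame: x ahead of the robot, y to its left, z up, the work surface at z = 0. Lengths are in m, angles in rad, forces in N, time in s.
With the tool pointing down it reaches from about 0.3 to 0.825 m from the base axis. Payload 5.4 kg.
Tool frame: the origin (TCP) lies at the very end of the fingers, on their centre line; the grasp point (between the pads) lies grasp_offset behind it (grasp_offset is the distance from the TCP to the grasp point, in m); z points along the fingers, y is the direction in which the jaws open and shut (so a half turn about z gives the same grasp; the last joint's range is limited). The gripper opens to 92 mm and grips with 3 to 60 N. Pads are 20 mm wide; open, the fingers measure 128 mm over their backs; the gripper's body (75 mm by 189 mm) begins 69 mm behind the grasp point.
Start: joints at [-1.336, 0.158, 1.597, -0, 1.386, -0.21], TCP at [0.247, -0.519, 0.215] pointing down, gripper open.
Joint ranges: [-2.91, 2.91], [-0.94, 2.29], [0.18, 2.7], [-1.29, 4.43], [0.17, 2.64], [-3, 3]. Speed limits (rad/s): [2.57, 2.57, 3.14, 3.14, 3.14, 3.14].

### API

Orientations are given as a rotation vector (axis times angle).
In Python, from plant import * gives the robot as it stands.
- The arm moves only by the tool arm_command, never from a script. Its argument "moves" is a list that holds one entry, the list of rows, each a list of 7 numbers: the turn, a rotation vector about the tool's x, y, z in degrees, then the shift along the tool's x, y, z in mm, then the closure in counts, from 0 (fully open) to 255 (shut). A call has 1 to 10 rows; each row shifts and turns the commanded pose from where the row before left it, along the tool's axes as they then stand; what a row does not reach is not made up. A row lasts 1/8 s, in which the tool goes at most 62.5 mm and 10.7 degrees, less where a joint would pass 70% of its speed; a pose out of reach is approached as far as the arm can. A call with a gripper value outside its range is refused whole. The fingers move at their own pace and stop on an object; the grip force is fixed at half the most. Time passes only in rows, so rows that do not move let the fingers close. It gives the time, the measured TCP pose, the force and the opening at its end, in the units of the state.
- sense(): the state, without advancing time (a new reading comes with each control period).
- get_image(name): name is "scene" or "top" or "wrist"; returns the picture (420x560x3 uint8, blue, green, red); there is no depth.
- get_calibration(name): a dict with "fx", "fy", "cx", "cy" (pixels), "dist" ([k1, k2, p1, p2, k3] as OpenCV has them; the pictures are not rectified), "xyz" and "rotation" of the camera in the world. Camera axes: x right, y down, z forward; pixel columns grow to the right and rows downward; lengths in m; the calibration is good to about 2 mm. A picture is of the moment at which its call begins: read the wrist's pose just before it. get_calibration takes no time and is no camera call; for the wrist camera it gives the pose at the moment of the call.
- finish_job(): hands the job in, once; it reports no verdict.
Trained networks look in the newest picture that a camera, given by its name, has taken for a name from the list of things; names that differ only in an ending like _2 or _b are one class to them, and where a whole thing is asked for, a point or a joint stands for the part that bears it (a point fixed in the world has none). Each returns a list of dicts, best first, with "score" (0 to 1); they miss things now and then, are a little off and sometimes report something else, mostly with a low value. They report only what shows in the picture. A call takes as long as a camera call. They do not tell look-alikes from the thing itself.
- spot_in(camera, label): "at" ([column, row] as shares, 0 to 1, of the picture: columns of its width, rows of its height, amid what is visible of it).
The state is a dict: "time": time; "joint_pos": joint angles; "dq": joint speeds; "joint_efforts": joint torques, N m; "ee_pos": TCP position; "eef_rot": TCP orientation; "contact_force": force on the tool from outside, world axes, zero at the start; "moment": the same for the moment, N m; "opening": finger opening in m.
Only numpy, scipy, OpenCV 4.12 (cv2) and the standard library are available. Lean on these libraries where they do the work, as an engineer would, in place of code of your own. Each camera call takes 0.05 s, during which the arm holds its last target. There are 200 camera calls.

## Working session

There is one attempt and no reset: what is moved stays moved. The work goes in short steps, Python scripts to look and compute and a tool call to move; the robot and the scene stay as the last step left them, time stands still between calls to the robot, and variables do not carry over. Pictures are saved under pics/ and viewed, about 8 in all and at most 12, crops included, and the job is handed in when it is done.

Besides the shell and the picture viewer there is one more tool, called after "Call:" as name(argument=value, ...), one argument or row to a line, values as JSON. arm_command: Moves the arm, as the interface text tells. Its arguments: {"type":"object","properties":{"moves":{"type":"array","items":{"type":"array","items":{"type":"array","items":{"type":"number"}}}}},"required":["moves"]}

```bash
ls; mkdir -p pics; cat > h.py <<'E'
from plant import *
import numpy as np, cv2
from scipy.spatial.transform import Rotation as R
def cal(n):
    c=get_calibration(n); K=np.array([[c['fx'],0,c['cx']],[0,c['fy'],c['cy']],[0,0,1.]])
    r=np.array(c['rotation'],float); r=r if r.shape==(3,3) else R.from_rotvec(r).as_matrix()
    return K,np.array(c['dist'],float),np.array(c['xyz'],float),r
def ray(n,uv,c=None):
    K,d,p,r=c or cal(n); q=cv2.undistortPoints(np.array([[uv]],float),K,d)[0,0]
    return p,r@np.array([q[0],q[1],1.])
def atz(n,uv,z,c=None):
    p,v=ray(n,uv,c); return p+v*(z-p[2])/v[2]
def proj(n,P,c=None):
    K,d,p,r=c or cal(n); rv=cv2.Rodrigues(r.T)[0]
    return cv2.projectPoints(np.array(P,float).reshape(-1,3),rv,-r.T@p,K,d)[0][:,0]
E
python3 - <<'E'
from h import *
for n in('scene','top','wrist'):
    im=get_image(n); cv2.imwrite(f'pics/{n}0.png',im); c=get_calibration(n); print(n,np.round(c['xyz'],3),np.round(np.array(c['rotation']).ravel(),2))
    for l in ('lever_knob','trigger_grip','handle','pad_face','house','stop','clamp'):
        print(' ',l,[(round(s['at'][0]*560),round(s['at'][1]*420),round(s['score'],2)) for s in spot_in(n,l)][:3])
a=np.hstack([cv2.imread('pics/scene0.png'),cv2.imread('pics/top0.png')])
print(sense())
E
```

```text
pics
scene [1.143 0.524 0.662] [-1.02 -2.24  1.19]
  lever_knob [(327, 248, 0.5)]
  trigger_grip [(289, 222, 0.53), (274, 222, 0.36)]
  handle [(298, 252, 0.97)]
  pad_face [(338, 246, 0.69), (256, 240, 0.59)]
  house [(207, 206, 0.97), (169, 233, 0.91), (256, 198, 0.83)]
  stop [(216, 227, 0.81)]
  clamp [(298, 254, 0.72), (326, 245, 0.28), (433, 341, 0.27)]
top [ 0.28  -0.005  1.689] [-2.11  2.15 -0.16]
  lever_knob [(147, 198, 0.54)]
  trigger_grip [(299, 221, 0.55), (258, 192, 0.45)]
  handle [(266, 205, 0.57), (280, 199, 0.28)]
  pad_face []
  house [(307, 193, 0.65), (337, 243, 0.65), (355, 199, 0.62)]
  stop [(229, 193, 0.17)]
  clamp [(260, 197, 0.65), (264, 203, 0.56)]
wrist [ 0.306 -0.491  0.385] [ 2.48 -1.57 -0.19]
  lever_knob []
  trigger_grip []
  handle []
  pad_face []
  house []
  stop []
  clamp []
{'time': 1.2, 'joint_pos': array([-1.33614072e+00,  1.58415481e-01,  1.59697680e+00, -7.24245272e-06,
        1.38621183e+00, -2.10122442e-01]), 'dq': array([ 0.00077438,  0.00067234,  0.00062669, -0.00042702,  0.00129862,
        0.00131643]), 'joint_efforts': array([ 8.23479095e-04, -3.85571694e+01, -3.22365189e+01,  7.03236018e-02,
        3.08029144e-02, -1.71860009e-06]), 'ee_pos': array([ 0.24736251, -0.51906036,  0.21460407]), 'eef_rot': array([-3.06421407e+00, -6.92910583e-01,  1.14031012e-05]), 'contact_force': array([0.67249133, 0.71369879, 1.28005448]), 'moment': array([ 0.02857259, -0.00397264, -0.00432029]), 'opening': 0.09152815165732471}
```

View pics/top0.png

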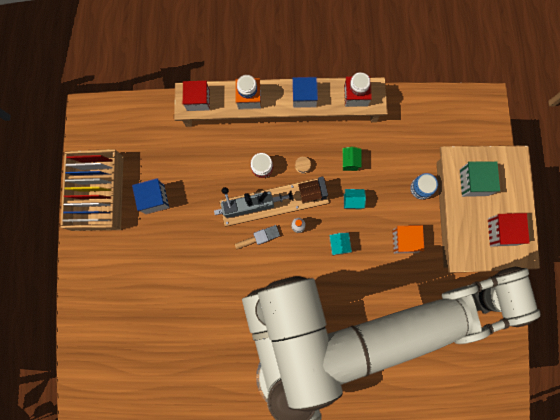

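View pics/scene0.png

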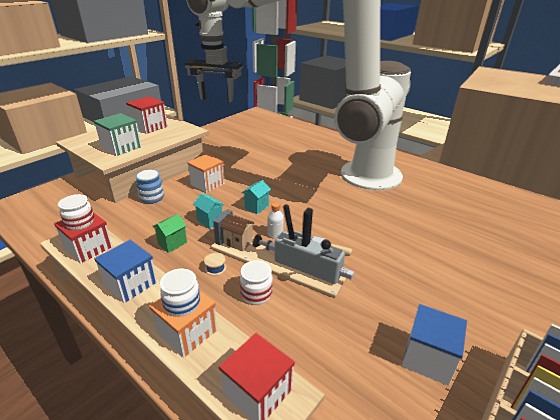

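The top view shows the clamp from about (217,212) to (328,190), with the rod heading right and the brown house at (313,190). The lever knob is at (225,191). The green and turquoise houses at (352,158), (355,199) and (341,243) are look-alikes. The brown house on the clamp's board is the one meant. I'll enlarge it.

```bash
python3 - <<'E'
import cv2,numpy as np
a=cv2.imread('pics/top0.png')[165:235,205:340]; b=cv2.imread('pics/scene0.png')[190:305,200:365]
a=cv2.resize(a,(800,415),interpolation=cv2.INTER_CUBIC)[:,:]
b=cv2.resize(b,None,fx=4.8,fy=4.8,interpolation=cv2.INTER_CUBIC)
cv2.imwrite('pics/ca.png',a);cv2.imwrite('pics/cb.png',b);print(a.shape,b.shape)
E
```

```text
(415, 800, 3) (552, 792, 3)
```

View pics/ca.png

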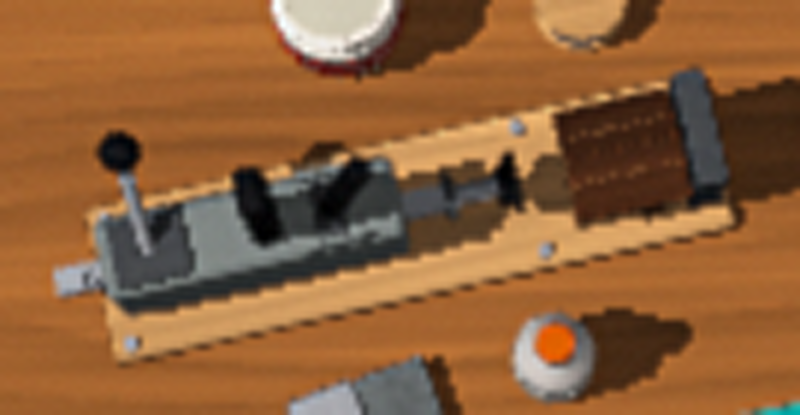

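View pics/cb.png

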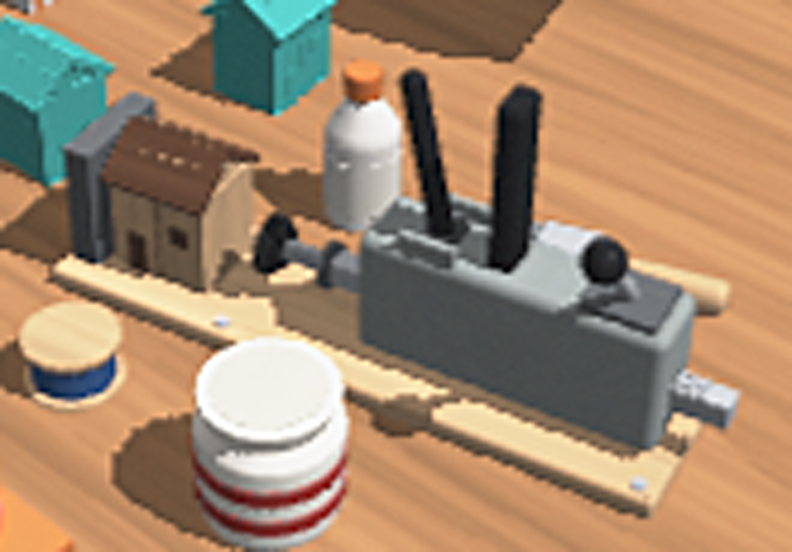

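The brown house sits on the clamp's board in front of the steel stop, with the black pad facing it across a gap. The lever leans to +y, towards the red-striped candle side. Next I fit the clamp pose.

```bash
cat > fit.py <<'E'
from h import *
from scipy.optimize import least_squares
ct,cs=cal('top'),cal('scene')
T=[((227,32,88),(700,70)),((209,32,88),(674,80)),((209,-32,88),(695,200)),((227,-32,88),(727,190)),((53,23,90),(385,162)),((53,-23,90),(406,245)),((-113,-23,90),(122,295)),((-113,23,90),(100,225)),((-21,0,186),(243,178)),((35.6,0,181.6),(362,168))]
S=[((227,32,88),(68,152)),((209,32,88),(98,160)),((227,-32,88),(130,97)),((209,-32,88),(155,100)),((-21,0,186),(522,92)),((35.6,0,181.6),(412,75)),((-113,23,90),(655,345)),((53,23,90),(362,240)),((-113,23,12),(650,445)),((53,23,12),(362,330))]
tu=np.array([(205+u/5.926,165+v/5.929) for _,(u,v) in T]);su=np.array([(200+u/4.8,190+v/4.8) for _,(u,v) in S])
tp=np.array([p for p,_ in T])/1e3;sp=np.array([p for p,_ in S])/1e3
ku_t=np.array([205+119/5.926,165+151/5.929]);ku_s=np.array([200+605/4.8,190+258/4.8])
def W(q,P): return np.atleast_2d(P)@R.from_euler('z',q[2]).as_matrix().T+[q[0],q[1],0]
def knob(a): return np.array([-85,66*np.sin(a),94+66*np.cos(a)])/1e3
def res(q): return np.concatenate([(proj('top',W(q,tp),ct)-tu).ravel(),(proj('scene',W(q,sp),cs)-su).ravel(),(proj('top',W(q,knob(q[3])),ct)-ku_t).ravel(),(proj('scene',W(q,knob(q[3])),cs)-ku_s).ravel()])
s=least_squares(res,[.33,.1,-1.4,.7],loss='soft_l1')
if __name__=='__main__':
    print(s.x.round(4)); print(res(s.x).reshape(-1,2).round(1).tolist())
    for n,p in dict(knob=knob(s.x[3]),knob0=knob(0),grip=(.031,0,.161),handle=(-.021,0,.161),house=(.17,0,.01)).items(): print(n,W(s.x,p).round(4))
E
python3 fit.py
```

```text
[ 0.5595  0.1015 -1.3751  0.7238]
[[0.1, 0.1], [-1.0, -0.4], [0.0, -1.4], [0.1, -0.9], [0.6, -1.3], [0.1, -1.3], [-3.2, 1.5], [-2.3, -0.7], [0.6, 2.6], [-0.8, 0.5], [-0.7, -2.3], [-1.3, -1.9], [0.9, -2.8], [1.2, -1.5], [-0.2, -0.2], [0.2, -2.1], [2.7, -0.5], [-1.2, -1.9], [0.3, 3.9], [-1.5, 3.8], [-0.4, 0.4], [-0.3, 0.1]]
knob [[0.5858 0.1934 0.1435]]
knob0 [[0.543  0.1849 0.16  ]]
grip [[0.5655 0.0711 0.161 ]]
handle [[0.5554 0.1221 0.161 ]]
house [[ 0.5926 -0.0653  0.01  ]]
```

```bash
python3 - <<'E'
from fit import *
import plant
st=sense(); T=R.from_rotvec(st['eef_rot']); print('grasp_offset',getattr(plant,'grasp_offset',None))
K,d,p,r=cal('wrist'); print('cam in tool',T.inv().apply(p-st['ee_pos']).round(4)); print((T.as_matrix().T@r).round(3)); print(T.as_matrix().round(3),K[0,0])
y=s.x[2]
for nm,xa in(('x+',y),('x-',y+np.pi)):
    X=np.array([np.cos(xa),np.sin(xa),0]);Z=np.array([0,0,-1.]);M=np.c_[X,np.cross(Z,X),Z]
    print(nm,np.degrees((T.inv()*R.from_matrix(M)).as_rotvec()).round(2))
E
```

```text
grasp_offset 0.0187
cam in tool [ 6.470e-02  1.000e-04 -1.701e-01]
[[-0.001 -0.972 -0.235]
 [ 1.    -0.001 -0.   ]
 [ 0.    -0.235  0.972]]
[[ 0.903  0.43  -0.   ]
 [ 0.43  -0.903  0.   ]
 [-0.    -0.    -1.   ]] 347.6953345643797
x+ [ -0.     0.   104.27]
x- [ -0.    -0.   -75.73]
```

Call:
arm_command(
  moves=[
    [[0,0,0,0,0,-50,0],[0,0,0,0,0,-35,0],[0,0,0,45,-37,0,0],[0,0,0,45,-37,0,0],[0,0,0,45,-37,0,0],[0,0,0,45,-37,0,0],[0,0,0,45,-37,0,0],[0,0,0,45,-37,0,0],[0,0,0,45,-37,0,0],[0,0,0,45,-37,0,0]],
  ],
)

```text
time: 2.45
ee_pos: [0.4456, -0.0952, 0.2999]
eef_rot: [3.064, 0.693, 0.001]
contact_force: [1.3, -1.2, 0.7]
opening: 0.0921
```

Call:
arm_command(
  moves=[
    [[0,0,0,45,-37,0,0],[0,0,0,45,-37,0,0],[0,0,0,45,-37,0,0],[0,0,0,45,-37,0,0],[0,0,0,42,-35,0,0],[0,0,-9.5,0,0,0,0],[0,0,-9.5,0,0,0,0],[0,0,-9.5,0,0,0,0],[0,0,-9.5,0,0,0,0],[0,0,-9.5,0,0,0,0]],
  ],
)

```text
time: 3.7
ee_pos: [0.5666, 0.1638, 0.2995]
eef_rot: [-2.52, -1.875, 0.0]
contact_force: [-0.2, 0.2, -0.2]
opening: 0.0918
```

Call:
arm_command(
  moves=[
    [[0,0,-9.5,0,0,0,0],[0,0,-9.5,0,0,0,0],[0,0,-9.2,0,0,0,0],[0,0,0,0,0,0,0]],
  ],
)

```text
time: 4.2
ee_pos: [0.5666, 0.1638, 0.2996]
eef_rot: [-1.996, -2.426, 0.0]
contact_force: [-0.1, -0.4, 0.7]
opening: 0.0921
```

```bash
python3 - <<'E'
from fit import *
im=get_image('wrist'); c=cal('wrist')
np.save('w1.npy',np.hstack([c[0].ravel(),c[1].ravel(),c[2],c[3].ravel()]))
for l in('lever_knob','handle','trigger_grip','house','pad_face','stop'): print(l,[(round(q['at'][0]*560),round(q['at'][1]*420),round(q['score'],2)) for q in spot_in('wrist',l)][:2])
q=s.x
for n,p in dict(knob=knob(q[3]),handletop=(-.021,0,.186),trigtop=(.0356,0,.1816),h1=(-.113,.023,.09),h2=(-.113,-.023,.09),h3=(.053,.023,.09),h4=(.053,-.023,.09),s1=(.209,.032,.088),s2=(.209,-.032,.088)).items():
    u=proj('wrist',W(q,p))[0]; print(n,u.round(0)); cv2.drawMarker(im,tuple(int(a) for a in u),(0,0,255),0,6,1)
cv2.imwrite('pics/w1.png',im); print(sense()['ee_pos'],sense()['time'],sense()['eef_rot'])
E
```

```text
lever_knob [(301, 168, 0.94)]
handle [(266, 211, 0.91)]
trigger_grip [(261, 283, 0.77)]
house [(266, 362, 0.57), (146, 366, 0.57)]
pad_face [(273, 305, 0.4)]
stop [(285, 378, 0.7)]
knob [305. 170.]
handletop [257. 250.]
trigtop [258. 306.]
h1 [282. 138.]
h2 [240. 138.]
h3 [282. 281.]
h4 [243. 281.]
s1 [289. 388.]
s2 [240. 388.]
[0.56667044 0.16376787 0.29961312] 4.55 [1.99544411e+00 2.42646518e+00 5.90413162e-05]
```

View pics/w1.png

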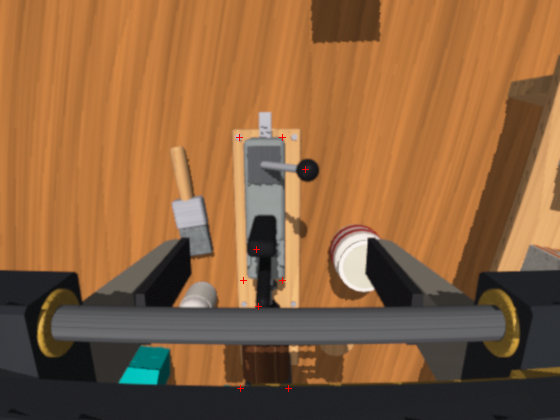

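The wrist view matches the fit to within about 5 px: knob at (307,170), handle at about (263,235), trigger at about (264,290). The clamp's centreline is about 4 px to the right of the prediction. I'll refine it with one crop.

```bash
python3 - <<'E'
import cv2
a=cv2.imread('pics/w1.png')[105:310,220:330]; cv2.imwrite('pics/w1c.png',cv2.resize(a,None,fx=2.92*1.0,fy=2.92,interpolation=cv2.INTER_CUBIC))
E
```

```text
(no output)
```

View pics/w1c.png

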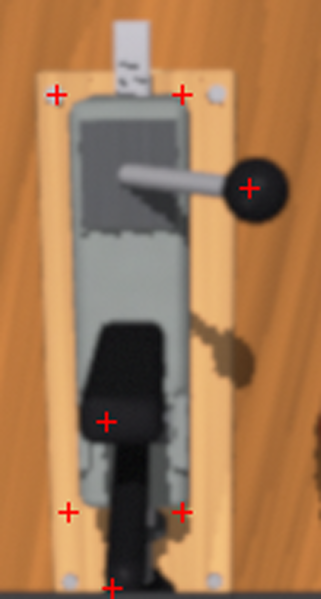

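Correction: the clamp is 4 mm further to +y than the fit gave. The new frame origin is (0.5634, 0.1023), the knob is near (-85, 42, 145) and the lever is at about 0.69 rad. I'll lower the open jaws around the knob, slide to the centreline and close to centre it.

Call:
arm_command(
  moves=[
    [[0,0,0,25,27,0,0],[0,0,0,0,0,55,0],[0,0,0,0,0,55,0],[0,0,0,0,0,50,0],[0,0,0,0,-21,0,0],[0,0,0,0,-21,0,0],[0,0,0,0,0,0,100],[0,0,0,0,0,0,188],[0,0,0,0,0,0,188],[0,0,0,0,0,0,188]],
  ],
)

```text
time: 5.8
ee_pos: [0.5476, 0.1854, 0.1397]
eef_rot: [1.994, 2.427, 0.0]
contact_force: [2.7, 0.6, 1.4]
opening: 0.0539
```

```bash
python3 - <<'E'
from fit import *
s.x[:2]=.5634,.1023
st=sense(); d=st['ee_pos']-[*s.x[:2],0]; print('tcp in clamp',R.from_euler('z',-s.x[2]).apply(d).round(4),st['opening'],st['contact_force'],st['time'])
im=get_image('wrist'); print(spot_in('wrist','lever_knob')[:1], proj('wrist',W(s.x,knob(0)))/[560,420]); 
b=get_image('scene')[190:305,230:395]
a=im[60:320,180:370]
cv2.imwrite('pics/l1.png',np.hstack([cv2.resize(a,(380,520),interpolation=2),cv2.resize(b,(410,286),interpolation=2) if 0 else cv2.copyMakeBorder(cv2.resize(b,(410,286),interpolation=2),0,234,0,0,0)]))
E
```

```text
tcp in clamp [-0.0846  0.0006  0.1397] 0.05393502154697451 [2.65095438 0.64635534 1.37040845] 5.8
[{'at': [0.5493, 0.6295], 'score': 0.6}] [[0.49835571 0.64331686]]
```

View pics/l1.png

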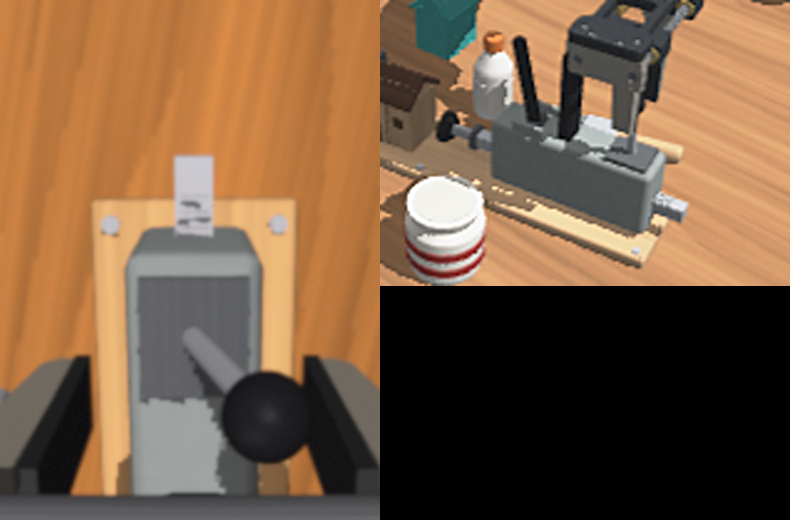

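The jaws are still closing and pushing the knob inwards. The housing centre is at col 277 against the image centre, so I shift about 1.5 mm and let them finish.

Call:
arm_command(
  moves=[
    [[0,0,0,0,-1.5,0,188],[0,0,0,0,0,0,190],[0,0,0,0,0,0,190],[0,0,0,0,0,0,190],[0,0,0,0,0,0,190],[0,0,0,0,0,0,190]],
  ],
)

```text
time: 6.7
ee_pos: [0.5453, 0.1851, 0.1393]
eef_rot: [-1.994, -2.427, 0.001]
contact_force: [-0.7, 0.7, -0.8]
opening: 0.0236
```

```bash
python3 - <<'E'
from h import *
print(cal('wrist')[0][0,2],spot_in and sense()['opening'],sense()['contact_force'])
im=get_image('wrist'); print(spot_in('wrist','lever_knob')[:1])
g=cv2.cvtColor(im,cv2.COLOR_BGR2GRAY); m=((g<45).astype('uint8')); m[:, :200]=0
cv2.imwrite('pics/l2.png',cv2.resize(im[100:330,190:370],None,fx=2.5,fy=2.5,interpolation=2))
E
```

```text
277.9969338465029 0.023577286283238602 [-0.67587052  0.73742919 -0.81899789]
[{'at': [0.5009, 0.6405], 'score': 0.64}]
```

View pics/l2.png

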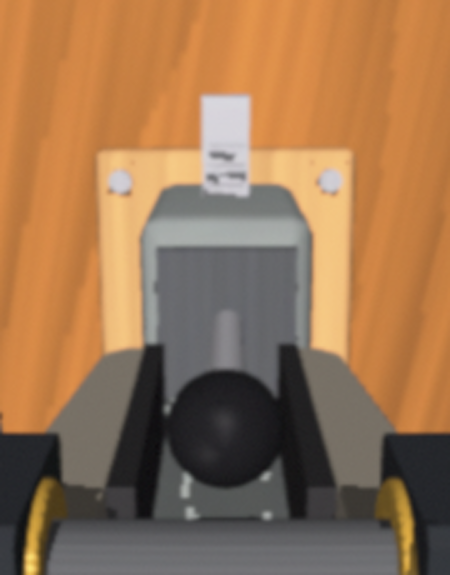

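The lever stands upright: the stem is vertical, with the knob (col 280) on the housing's centreline (col 280.6). I now release it, rise, turn 90° and go in front of the trigger with the fingers shut.

Call:
arm_command(
  moves=[
    [[0,0,0,0,0,0,120],[0,0,0,0,0,0,120],[0,0,0,0,0,0,120],[0,0,0,0,0,-20,120],[0,0,0,0,0,-40,120],[0,0,0,0,0,-30,255],[0,0,10,0,0,0,255],[0,0,10,0,0,0,255],[0,0,10,0,0,0,255],[0,0,10,0,0,0,255]],
  ],
)

```text
time: 8.05
ee_pos: [0.5456, 0.1851, 0.2296]
eef_rot: [-2.709, -1.591, 0.0]
contact_force: [0.1, 0.4, 0.1]
opening: 0.0011
```

Call:
arm_command(
  moves=[
    [[0,0,10,0,0,0,255],[0,0,10,0,0,0,255],[0,0,10,0,0,0,255],[0,0,10,0,0,0,255],[0,0,10,0,0,0,255],[0,0,0,1.5,55,0,255],[0,0,0,0,55,0,255],[0,0,0,0,55,0,255],[0,0,0,0,0,0,255]],
  ],
)

```text
time: 9.18
ee_pos: [0.5795, 0.0202, 0.2295]
eef_rot: [3.127, 0.298, -0.0]
contact_force: [-0.2, 0.0, -0.2]
opening: 0.0003
```

```bash
python3 - <<'E'
from fit import *
s.x[:2]=.5634,.1023
st=sense(); d=st['ee_pos']-[*s.x[:2],0]; print('tcp in clamp',R.from_euler('z',-s.x[2]).apply(d).round(4),st['opening'],st['contact_force'],st['time'])
M=R.from_rotvec(st['eef_rot']).as_matrix(); print((R.from_euler('z',-s.x[2]).as_matrix()@M).round(3))
im=get_image('wrist'); 
for n,p in dict(trigtop=(.0356,0,.1816),knob=knob(0),handletop=(-.021,0,.186),stop1=(.209,.032,.088),h3=(.053,.023,.09)).items():
    u=proj('wrist',W(s.x,p))[0]; print(n,u.round(0)); cv2.drawMarker(im,tuple(int(a) for a in u),(0,0,255),0,6,1)
cv2.imwrite('pics/t1.png',im)
E
```

```text
tcp in clamp [ 8.370e-02 -2.000e-04  2.295e-01] 0.00030395422143076744 [-0.17389124  0.0476398  -0.1552692 ] 9.175
[[ 0.006  1.     0.001]
 [ 1.    -0.006 -0.   ]
 [-0.     0.001 -1.   ]]
trigtop [208. 228.]
knob [ 52. 220.]
handletop [120. 230.]
stop1 [418. 164.]
h3 [246. 174.]
```

View pics/t1.png

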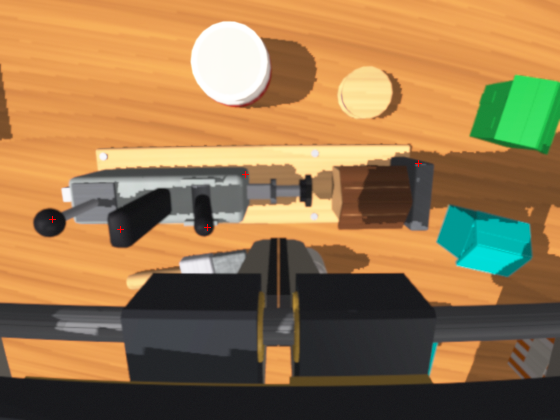

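The view is clear. The lever is upright at (50,222), the trigger top is at (203,228) on its prediction, the collar is at col 273, the pad at col 306 and the house front at about col 335. The stem between collar and pad is visible, so compression can be measured from here. I descend and make the first squeeze.

Call:
arm_command(
  moves=[
    [[0,0,0,0,0,40,255],[0,0,0,0,0,33,255],[0,0,0,0,-20,0,255],[0,0,0,0,-10,0,255],[0,0,0,0,-10,0,255],[0,0,0,0,-9,0,255],[0,0,0,0,-7,0,255],[0,0,0,0,0,0,255]],
  ],
)

```text
time: 10.22
ee_pos: [0.5693, 0.0786, 0.1579]
eef_rot: [3.126, 0.307, 0.005]
contact_force: [2.4, -4.6, 3.6]
opening: 0.0007
```

```bash
cat > look.py <<'E'
from fit import *
import sys
s.x[:2]=.5634,.1023
st=sense(); d=st['ee_pos']-[*s.x[:2],0]; Rc=R.from_euler('z',-s.x[2])
print('tcp',(1e3*Rc.apply(d)).round(1),'F clamp',Rc.apply(st['contact_force']).round(1),'M',Rc.apply(st['moment']).round(2),st['time'])
im=get_image('wrist')
# rectified strip along rod axis at z=45mm: 4 px/mm, clamp x 30..240, y -30..30
c=cal('wrist'); xs=np.arange(30,230,.25)/1e3; ys=np.arange(36,-36,-.25)/1e3
X,Y=np.meshgrid(xs,ys); P=np.c_[X.ravel(),Y.ravel(),np.full(X.size,.045)]
m=proj('wrist',W(s.x,P),c).astype(np.float32).reshape(*X.shape,2)
cv2.imwrite(f'pics/{sys.argv[1]}.png',cv2.remap(im,m[...,0],m[...,1],cv2.INTER_CUBIC))
cv2.imwrite(f'pics/{sys.argv[1]}_raw.png',im)
E
python3 look.py p1
```

```text
tcp [ 24.4   1.2 157.9] F clamp [5.  1.5 3.6] M [ 0.13 -0.69  0.03] 10.225
```

View pics/p1.png

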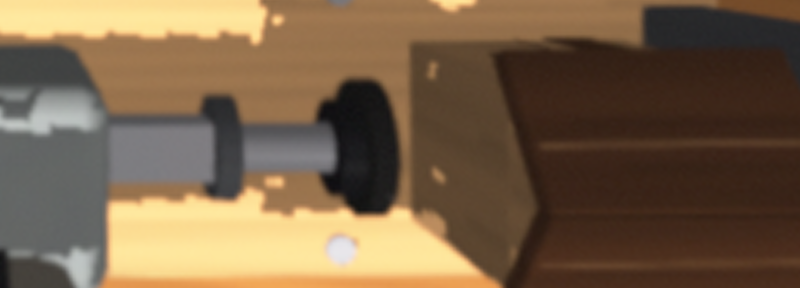

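The rectified strip (4 px/mm) shows the pad front at 129.5 mm, the collar at 90 mm, 19.5 mm of free stem and the house front at about 145 mm. About 30 mm of rod travel is still needed (15.5 mm gap, about 4 mm to the stop, 11 mm of spring), which is about 5 pumps. I do two more and check.

Call:
arm_command(
  moves=[
    [[0,0,0,0,21,0,255],[0,0,0,0,21,0,255],[0,0,0,0,0,0,255],[0,0,0,0,0,0,255],[0,0,0,0,-14,0,255],[0,0,0,0,-14,0,255],[0,0,0,0,-7,0,255],[0,0,0,0,-7,0,255],[0,0,0,0,0,0,255]],
  ],
)

```text
time: 11.4
ee_pos: [0.5683, 0.0785, 0.1569]
eef_rot: [3.126, 0.307, 0.0]
contact_force: [-0.6, -3.1, 2.9]
opening: 0.0005
```

```bash
python3 look.py p2
```

```text
tcp [ 24.3   0.2 156.9] F clamp [ 3.  -1.2  2.9] M [-0.3  -0.56  0.02] 11.4
```

Call:
arm_command(
  moves=[
    [[0,0,0,0,21,0,255],[0,0,0,0,21,0,255],[0,0,0,0,0,0,255],[0,0,0,0,0,0,255],[0,0,0,0,-14,0,255],[0,0,0,0,-14,0,255],[0,0,0,0,-7,0,255],[0,0,0,0,-7,0,255],[0,0,0,0,0,0,255]],
  ],
)

```text
time: 12.58
ee_pos: [0.5685, 0.079, 0.1569]
eef_rot: [3.127, 0.307, 0.001]
contact_force: [1.1, -3.4, 2.3]
opening: 0.0004
```

```bash
python3 look.py p3; python3 - <<'E'
import cv2,numpy as np
cv2.imwrite('pics/p23.png',np.vstack([cv2.imread(f'pics/{n}.png') for n in('p2','p3')]))
E
```

```text
tcp [ 23.8   0.4 156.9] F clamp [3.6 0.5 2.3] M [ 0.1  -0.47 -0.02] 12.575
```

View pics/p23.png

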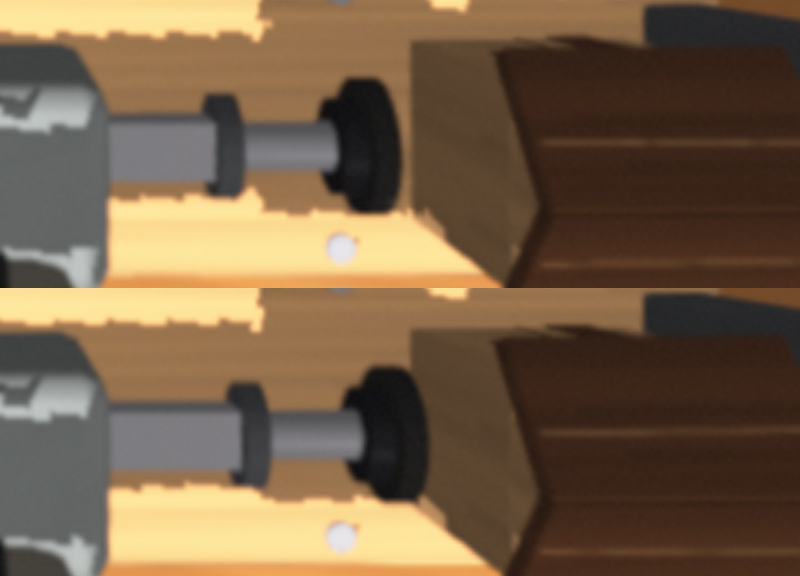

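The second squeeze barely gained (tooth alignment), the third gained about 6.5 mm. The pad front is at about 137 mm, about 8 mm short of the house, and the stem is free. I have one view left, so from here I measure numerically.

```bash
cat > meas.py <<'E'
import cv2,numpy as np,sys
ref=cv2.imread('pics/p3.png',0)[20:260,455:600]
for n in sys.argv[1:]:
    g=cv2.imread(f'pics/{n}.png',0).astype(float); r=cv2.GaussianBlur(g[128:152].mean(0),(0,0),1.0) if 0 else g[128:152].mean(0)
    d=np.gradient(r); b=r>80
    runs=[];i=0
    e=np.flatnonzero(np.diff(b.astype(int))); e=e[(e>110)]
    m=cv2.matchTemplate(g.astype('uint8')[:, 420:],ref,cv2.TM_CCOEFF_NORMED); _,v,_,l=cv2.minMaxLoc(m)
    print(n,'edges mm',(30+e[:8]/4).tolist(),'house shift mm',(l[0]+420-455)/4,(l[1]-20)/4,round(v,3))
E
python3 meas.py p1 p2 p3
```

```text
p1 edges mm [83.5, 90.5, 113.0, 129.5, 133.25] house shift mm -0.25 0.0 0.997
p2 edges mm [84.0, 91.0, 113.5, 130.0, 133.25] house shift mm 0.0 -0.25 0.997
p3 edges mm [90.25, 97.5, 119.75] house shift mm 0.0 0.0 1.0
```

Call:
arm_command(
  moves=[
    [[0,0,0,0,21,0,255],[0,0,0,0,21,0,255],[0,0,0,0,0,0,255],[0,0,0,0,0,0,255],[0,0,0,0,-14,0,255],[0,0,0,0,-14,0,255],[0,0,0,0,-7,0,255],[0,0,0,0,-7,0,255],[0,0,0,0,0,0,255]],
  ],
)

```text
time: 13.75
ee_pos: [0.5685, 0.079, 0.1569]
eef_rot: [-3.127, -0.307, -0.002]
contact_force: [1.0, -3.4, 1.8]
opening: 0.0003
```

```bash
python3 look.py p4; python3 meas.py p4
```

```text
tcp [ 23.8   0.5 156.9] F clamp [3.6 0.3 1.8] M [ 0.14 -0.43 -0.02] 13.75
p4 edges mm [96.5, 103.75, 126.0] house shift mm 0.0 0.0 0.999
```

Call:
arm_command(
  moves=[
    [[0,0,0,0,21,0,255],[0,0,0,0,21,0,255],[0,0,0,0,0,0,255],[0,0,0,0,0,0,255],[0,0,0,0,-14,0,255],[0,0,0,0,-14,0,255],[0,0,0,0,-7,0,255],[0,0,0,0,-7,0,255],[0,0,0,0,0,0,255]],
  ],
)

```text
time: 14.92
ee_pos: [0.5685, 0.079, 0.1569]
eef_rot: [-3.127, -0.307, -0.002]
contact_force: [1.5, -2.1, 2.8]
opening: 0.0006
```

```bash
python3 look.py p5; python3 meas.py p5
```

```text
tcp [ 23.8   0.5 156.9] F clamp [2.4 1.  2.8] M [ 0.11 -0.47  0.02] 14.925
p5 edges mm [102.5, 110.0, 132.0] house shift mm 0.5 0.0 0.899
```

Call:
arm_command(
  moves=[
    [[0,0,0,0,21,0,255],[0,0,0,0,21,0,255],[0,0,0,0,0,0,255],[0,0,0,0,0,0,255],[0,0,0,0,-14,0,255],[0,0,0,0,-14,0,255],[0,0,0,0,-7,0,255],[0,0,0,0,-7,0,255],[0,0,0,0,0,0,255]],
  ],
)

```text
time: 16.1
ee_pos: [0.5685, 0.079, 0.157]
eef_rot: [3.126, 0.307, 0.002]
contact_force: [0.8, -3.9, 3.0]
opening: 0.0002
```

```bash
python3 look.py p6; python3 meas.py p6
```

```text
tcp [ 23.9   0.5 157. ] F clamp [4.  0.1 3. ] M [ 0.09 -0.53 -0.02] 16.1
p6 edges mm [108.5, 116.25, 137.0] house shift mm 3.5 0.25 0.841
```

Call:
arm_command(
  moves=[
    [[0,0,0,0,21,0,255],[0,0,0,0,21,0,255],[0,0,0,0,0,0,255],[0,0,0,0,0,0,255],[0,0,0,0,-14,0,255],[0,0,0,0,-14,0,255],[0,0,0,0,-7,0,255],[0,0,0,0,-7,0,255],[0,0,0,0,0,0,255]],
  ],
)

```text
time: 17.27
ee_pos: [0.5688, 0.0786, 0.1574]
eef_rot: [3.125, 0.307, 0.003]
contact_force: [0.8, -4.4, 4.0]
opening: 0.0003
```

```bash
python3 look.py p7; python3 meas.py p7
```

```text
tcp [ 24.3   0.7 157.4] F clamp [ 4.5 -0.1  4. ] M [-0.08 -0.8  -0.01] 17.275
p7 edges mm [114.25, 122.0, 139.0] house shift mm 5.5 0.25 0.841
```

Stem 17.0 mm, so the pad is in about 5 mm and the house is at the stop. One more squeeze should give about 11 mm. I take it in two parts.

Call:
arm_command(
  moves=[
    [[0,0,0,0,21,0,255],[0,0,0,0,21,0,255],[0,0,0,0,0,0,255],[0,0,0,0,0,0,255],[0,0,0,0,-14,0,255],[0,0,0,0,-14,0,255],[0,0,0,0,-7,0,255],[0,0,0,0,-3,0,255],[0,0,0,0,0,0,255]],
  ],
)

```text
time: 18.45
ee_pos: [0.5696, 0.0747, 0.1581]
eef_rot: [3.124, 0.308, 0.003]
contact_force: [-1.0, -5.6, 5.1]
opening: 0.0005
```

```bash
python3 look.py p8; python3 meas.py p8
```

```text
tcp [ 28.3   0.7 158.1] F clamp [ 5.3 -2.1  5.1] M [-0.24 -0.81 -0.03] 18.45
p8 edges mm [118.75, 126.5, 138.75] house shift mm 5.0 0.0 0.84
```

Call:
arm_command(
  moves=[
    [[0,0,0,0,-3,0,255],[0,0,0,0,0,0,255],[0,0,0,0,0,0,255]],
  ],
)

```text
time: 18.88
ee_pos: [0.5691, 0.0773, 0.1581]
eef_rot: [3.123, 0.308, 0.003]
contact_force: [-0.6, -5.7, 4.5]
opening: 0.0005
```

```bash
python3 look.py p9; python3 meas.py p9; python3 - <<'E'
import cv2,numpy as np
a=cv2.imread('pics/p9.png'); b=cv2.imread('pics/p9_raw.png')[:300]; b=cv2.resize(b,(590,310)); b=cv2.copyMakeBorder(b,0,0,0,210,0)
cv2.imwrite('pics/end.png',np.vstack([a,b]))
E
```

```text
tcp [ 25.6   0.8 158.1] F clamp [ 5.4 -1.6  4.5] M [-0.3  -0.95  0.04] 18.875
p9 edges mm [119.75, 127.25, 139.0] house shift mm 5.25 0.0 0.841
```

View pics/end.png

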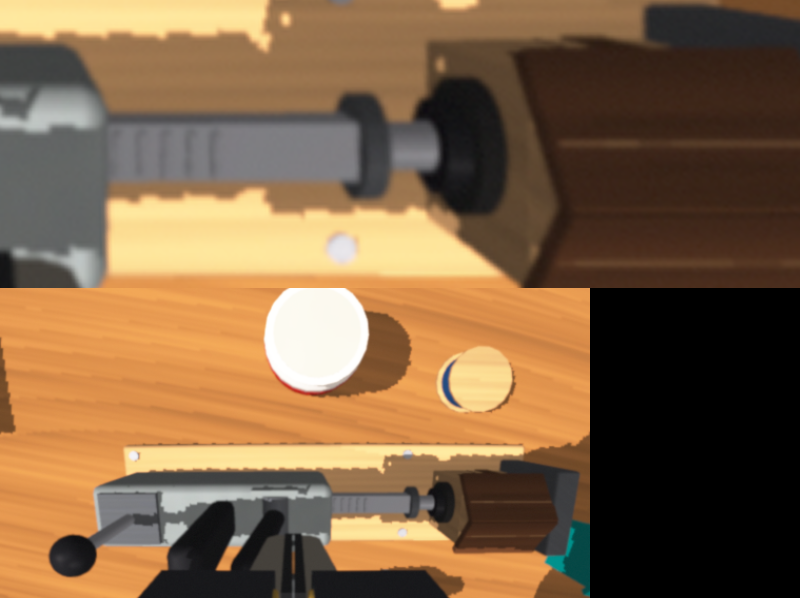

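The last view shows the house seated against the stop, the pad pressed on its front, the stem at 11.75 mm of 22.25 mm (about 10.5 mm in), the lever upright and the fingers holding the trigger back. I hand it in.

```bash
python3 -c "
from plant import *
print(finish_job())"
```

```text
the job is handed in; nothing more can be done
None
```

The job is done and handed in at about 19 s of the 54 s allowed. The lever is upright and the trigger is held squeezed. The house is gripped against the stop with the pad's stem about half way in.

- **Lever:** I closed the jaws around the knob on the clamp's centreline and released it. The stem looked vertical afterwards, within about 0.03 rad.
- **Pumping:** I squeezed the trigger eight times with the closed fingers. The second squeeze gained almost nothing; after that the rod gained about 6 mm each time.
- **Grip on the house:** At the last check the visible stem had shortened from about 22.25 mm to 11.75 mm, so the pad is about 10.5 mm in. That is close to half way and well short of bottoming at 22 mm.
- **House against the stop:** The house moved about 5 mm. The pad's back edge then stayed at 139 mm over the last squeeze, so the house is against the stop.
- **Trigger:** It is held with about 5.4 N.

**Disagreements:** My first fit of the clamp was about 4 mm off sideways, and I corrected it from the wrist camera. The house-shift measurement matched less well once shadows changed (score 0.84), so I relied on the steady pad position to judge the stop. I did not check separately for contact with the other things on the table, but I saw none moved in the pictures and felt no unexpected forces.

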